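Give each slide box and dish its own lid

ROBOT

A 6-joint arm with a two-finger parallel gripper is mounted at the origin on the work surface. World frame = base frame: x ahead of the robot, y to its left, z up, the work surface at z = 0. Lengths are in m, angles in degrees, forces in N, time in s.
With the tool pointing down it reaches from about 0.3 to 0.75 m from the base axis. Payload 8.5 kg.
Tool frame: the origin (TCP) lies midway between the tips of the shut fingers; the grasp point (between the pads) lies grasp_offset behind it (grasp_offset is the distance from the TCP to the grasp point, in m); z points along the fingers, y is the line along which they close (so a half turn about z gives the same grasp; the last joint's range is limited). The gripper opens to 85 mm and grips with 20 to 120 N. Pads are 22 mm wide; open, the fingers measure 114 mm over their backs; the gripper's body (76 mm by 85 mm) begins 54 mm behind the grasp point. The pads swing forward as they close: fully open they stand 13 mm farther back than shut.
Start: joints at [-12.336, 21.807, 74.336, -0, 83.858, -12.336], TCP at [0.55, 0, 0.231] pointing down, gripper open.
Joint ranges: [-178.18, 178.18], [-50.72, 133.34], [12.68, 142.11], [-81.47, 261.47], [9.98, 163.14], [-165.26, 165.26]. Speed limits (degrees/s): [136.94, 136.94, 180, 180, 180, 180].

INTERFACE

Orientations are given as a 3x3 rotation matrix whose columns are the frame's x, y, z axes.
In Python, from rig import observe, get_image, camera_params, close_job, grasp_offset gives the robot as it stands.
- The arm moves only by the shell command python3 -m handwheel 'ROWS' [OPENING] [FORCE]. ROWS is JSON, a list of rows, each a list of 2 entries, a list of its own where there are three numbers: the shift along the tool's x, y, z as a fraction of full scale, then the turn, a rotation vector about the tool's x, y, z as a fraction of full scale. In form: [[[dx, dy, dz], [ax, ay, az]], ...]. A call has 1 to 10 rows; each row is the pose to reach, as a shift and turn from the pose commanded when the call began, along the tool's axes at that moment, turning the shorter way round; what a row does not reach only later rows make up. Full scale, the value 1, is 0.5 m for a shift and pi rad for a turn. A row lasts 1/10 s, in which the tool goes at most 50 mm and 8.59 degrees, less where a joint would pass 70% of its speed; a pose out of reach is approached as far as the arm can. A call with a number of a shift or a turn outside -1 to 1 is refused whole. A call with a gripper value outside its range is refused whole. OPENING is the opening, from 0 (shut) to 1 (fully open), set as the call begins (- or left out, the last holds). The fingers move at their own pace and stop on an object; FORCE is the grip in N (left out, the last holds). Time passes only in rows, so rows that repeat a pose let the fingers close. It gives the time, the measured TCP pose, the force, the opening and the grip force at its end, in the units of the state.
- observe(): the state, without advancing time (a new reading comes with each control period).
- get_image(name): name is "scene" or "side" or "wrist"; returns (picture, depth): 384x512x3 uint8, red, green, blue; 384x512 float32, m along the optical axis (not along the pixel's ray), 0 where there is no reading.
- camera_params(name): a dict with "K" (3x3 intrinsics, pixels), "k1" (the pictures are not rectified: a ray, as slopes to the right and down, at radius r is drawn at 1 + k1 r^2 times it, then the intrinsics apply), "R" (3x3) and "t" (3): a world point X has camera coordinates R X + t. Camera axes: x right, y down, z forward; pixel columns grow to the right and rows downward; lengths in m; the calibration is good to about 2 mm. A picture is of the moment at which its call begins: read the wrist's pose just before it. camera_params takes no time and is no camera call; for the wrist camera it gives the pose at the moment of the call.
- close_job(): hands the job in; it is judged then, once.
The state is a dict: "time_s": time; "q": joint angles; "qvel": joint speeds; "joint_efforts": joint torques, N m; "position": TCP position; "tool_rot": TCP orientation; "ft_force": force on the tool from outside, world axes, zero at the start; "wrist_torque": the same for the moment, N m; "grip_width": finger opening in m; "gripper_force": force on a finger pad.
Only numpy, scipy, OpenCV 4.12 (cv2) and the standard library are available. Lean on these libraries where they do the work, as an engineer would, in place of code of your own. Each camera call takes 0.05 s, during which the arm holds its last target. There are 200 camera calls.

TASK

The lids on the lab bench have been mixed up: the green lid is on the blue box. Close the green box, the blue box and the round orange dish, each with the lid of its own colour pressed or set fully home and level, leaving the containers standing where they are. The yellow lid belongs to none of them: leave it and everything else on the bench undisturbed.

Things in the scene. Friction and masses are not known exactly. Their poses are not given: they have to be found in the camera images.
- box_blue: Blue open-topped slide box, white slides in it: outside 92 (its x) x 64 (y) x 55 mm high, walls 4 mm, 0.3 to 0.55 kg, loose; origin at the centre of its underside, z up. With the blue lid fully on, the lid plate rests on the rim, the lid's origin is 45 mm above the box's, x axes parallel, 3 mm of play each way. At the start the green lid is on it by mistake.
- box_green: Green open-topped slide box, white slides in it: outside 92 (its x) x 64 (y) x 55 mm high, walls 4 mm, 0.3 to 0.55 kg, loose; origin at the centre of its underside, z up. With the green lid fully on, the lid plate rests on the rim, the lid's origin is 45 mm above the box's, x axes parallel, 3 mm of play each way. Open at the start.
- dish: Round orange dish, open at the top, white beads in it: outside diameter 88 mm, 55 mm high, wall 4 mm, 0.3 to 0.55 kg, loose on the bench; origin at the centre of its underside, z up. Takes the round orange lid: fully on, the lid's origin is 45 mm above the dish's origin, with 3 mm of play all round.
- lid_green: Oblong green plastic lid with a white grip block. 104 (its x) x 76 mm, with a 10 mm deep skirt round the edge, 98 x 70 mm inside; origin at the centre of the skirt's lower edge, z up; plate top at z = 14 mm, grip block 44 (x) x 20 (y) mm from z = 14 to 44 mm, may be pinched either way. 65 to 125 g. Half-turn symmetric. Starts fully on the blue box, which is wrong.
- lid_blue: Oblong blue plastic lid with a white grip block. 104 (its x) x 76 mm, with a 10 mm deep skirt round the edge, 98 x 70 mm inside; origin at the centre of the skirt's lower edge, z up; plate top at z = 14 mm, grip block 44 (x) x 20 (y) mm from z = 14 to 44 mm, may be pinched either way. 65 to 125 g. Half-turn symmetric. Starts flat on the bench.
- lid_dish: Round orange plastic lid, 100 mm across, with a white round knob; skirt 10 mm high, inner diameter 94 mm; origin at the centre of the skirt's lower edge, z up; plate top at z = 14 mm, knob 28 mm across from z = 14 to 44 mm. 65 to 125 g. Starts flat on the bench.
- lid_yellow: Oblong yellow plastic lid with a white grip block. 104 (its x) x 76 mm, with a 10 mm deep skirt round the edge, 98 x 70 mm inside; origin at the centre of the skirt's lower edge, z up; plate top at z = 14 mm, grip block 44 (x) x 20 (y) mm from z = 14 to 44 mm, may be pinched either way. 65 to 125 g. Half-turn symmetric. It belongs to no box here; flat on the bench. Leave alone.
- jar: Amber jar with a black cap, 76 mm across, 125 mm high; stands loose on the bench; origin at the centre of its underside. Leave alone.
- beaker: Glass beaker, 76 mm across, 100 mm high, open; stands loose on the bench; origin at the centre of its underside. Leave alone.
- cylinder: Slim glass measuring cylinder, foot 48 mm across, tube 26 to 30 mm, 158 mm high, top-heavy; stands loose on the bench; origin at the centre of its underside. Leave alone.
- wash_bottle: White bottle with a red cap, 44 mm across, 150 mm high; stands loose on the bench; origin at the centre of its underside. Leave alone.
- dropper: Amber bottle with a black cap, 42 mm across, 130 mm high; stands loose on the bench; origin at the centre of its underside. Leave alone.
- vial: Glass vial with a blue cap, 40 mm across, 100 mm high; stands loose on the bench; origin at the centre of its underside. Leave alone.
- weight: Brass balance weight with a small knob, 42 mm across, 84 mm high; stands loose on the bench; origin at the centre of its underside. Leave alone.

How it is judged (in metres and radians):
At the end, for the whole second after the job is handed in: Each coloured lid is on its own container: within 5.5 mm per axis of centre, oblong lids in line within 0.12 rad, origin 42 to 47.5 mm above the container's origin (on the rim), level within 0.06 rad; containers upright on the bench, all at rest (x of lid_green in the frame of box_green between -0.0055 and 0.0055 m and y of lid_green in the frame of box_green between -0.0055 and 0.0055 m and z of lid_green in the frame of box_green between 0.042 and 0.0475 m and angle between the z axis of lid_green and the z axis of box_green, either way round below 0.06 rad and angle between each of lid_green, lid_blue, lid_dish's own z axis and vertical below 0.1 rad and linear speed of each of lid_green, box_green, lid_blue, box_blue, lid_dish, dish below 0.02 m/s and angular speed of each of lid_green, lid_blue, lid_dish below 0.2 rad/s and height (world z) of each of box_green, box_blue, dish below 0.006 m and angle between the x axis of lid_green and the x axis of box_green, either way round below 0.12 rad and x of lid_blue in the frame of box_blue between -0.0055 and 0.0055 m and y of lid_blue in the frame of box_blue between -0.0055 and 0.0055 m and z of lid_blue in the frame of box_blue between 0.042 and 0.0475 m and angle between the z axis of lid_blue and the z axis of box_blue, either way round below 0.06 rad and angle between the x axis of lid_blue and the x axis of box_blue, either way round below 0.12 rad and x of lid_dish in the frame of dish between -0.0055 and 0.0055 m and y of lid_dish in the frame of dish between -0.0055 and 0.0055 m and z of lid_dish in the frame of dish between 0.042 and 0.0475 m and angle between the z axis of lid_dish and the z axis of dish, either way round below 0.06 rad); the robot touches nothing.
It fails at once if a bystander (jar, beaker, measuring cylinder, wash bottle, dropper bottle, vial, brass weight or yellow lid) is shifted by more than 30 mm or tipped by more than 0.35 rad (distance of any of jar, beaker, cylinder, wash_bottle, dropper, vial, weight, lid_yellow from where it was at the start of the episode above 0.03 m or angle between any of jar, beaker, cylinder, wash_bottle, dropper, vial, weight, lid_yellow's own z axis and vertical above 0.35 rad).
It fails at once if a container is shifted by more than 40 mm or tipped by more than 0.35 rad (distance of any of box_blue, box_green, dish from where it was at the start of the episode above 0.04 m or angle between any of box_blue, box_green, dish's own z axis and vertical above 0.35 rad).
It also fails if it takes over 72 s, if anything falls off the work surface, if the arm or the gripper's body presses on something with over 40 N, if the wrist force passes 120 N, or if a joint passes its speed limit or range.

## Working session

There is one attempt and no reset: what is moved stays moved. The work goes in short steps, Python scripts to look and compute and a shell command to move; the robot and the scene stay as the last step left them, time stands still between calls to the robot, and variables do not carry over. Pictures are saved under pics/ and viewed, at most 10 in all, crops included, and the job is handed in when it is done.

```bash
ls; mkdir -p pics; python3 - <<'E'
from rig import *
import cv2,numpy as np
print(observe()); print(grasp_offset)
ims=[]
for n in ["scene","side"]:
    p,d=get_image(n); cv2.imwrite(f"pics/{n}0.png",p[:,:,::-1]); np.savez(f"{n}0.npz",p=p,d=d,**camera_params(n)); c=camera_params(n); print(n,c["K"].tolist(),c["k1"],(-c["R"].T@c["t"]),c["R"][2])
E
```

```text
pics
{'time_s': 0.0, 'q': array([-1.23351488e+01,  2.18426437e+01,  7.43861876e+01, -1.52125153e-03,
        8.38575844e+01, -1.23374168e+01]), 'qvel': array([ 0.04994606, -0.05493423, -0.09019678, -0.02709621,  0.02120768,
       -0.07533097]), 'joint_efforts': array([-1.00240642e-03, -4.48466885e+01, -2.31285810e+01, -2.87182611e-04,
        4.73836102e-03,  1.77242771e-05]), 'position': array([5.49701273e-01, 6.21029763e-05, 2.30687840e-01]), 'tool_rot': array([[-4.22250359e-05,  9.99998905e-01, -1.47905962e-03],
       [ 9.99999955e-01,  4.26634969e-05,  2.96415524e-04],
       [ 2.96478301e-04, -1.47904704e-03, -9.99998862e-01]]), 'ft_force': array([0.58165144, 0.54837378, 0.27385256]), 'wrist_torque': array([ 0.0155168 , -0.03692683, -0.03927364]), 'gripper_force': 0.0, 'grip_width': 0.08494832462261644}
0.0187
scene [[472.1418630517717, 0.0, 255.13239155540086], [0.0, 472.1418630517717, 184.1214390985877], [0.0, 0.0, 1.0]] -0.1221106105359193 [1.41954052 0.63599979 0.82473031] [-0.6754266  -0.47894359 -0.56072448]
side [[373.9999278174517, 0.0, 259.10260533756366], [0.0, 373.9999278174517, 193.77969030989888], [0.0, 0.0, 1.0]] -0.03968125818368912 [ 0.45177815 -0.66205368  0.76098513] [ 0.07556366  0.689173   -0.72064604]
```

View pics/scene0.png

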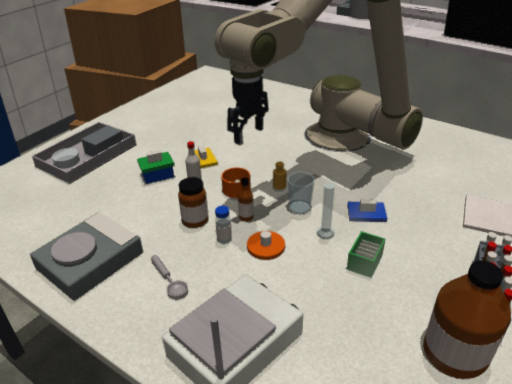

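View pics/side0.png

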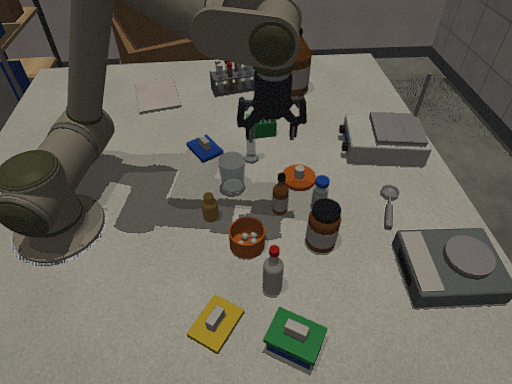

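The scene view shows the green lid on the blue box (157,165), the yellow lid (205,157), the dish (236,183), the orange lid (265,243), the blue lid (367,211) and the open green box (366,253). The side view has them at (296,335), (216,323), (247,237), (299,177), (205,148) and (264,128). The bystanders stand between the dish, the orange lid and the blue lid.

```bash
cat > h.py <<'E'
import numpy as np,cv2
def cloud(p,d,c):
    h,w=d.shape; vv,uu=np.mgrid[:h,:w]
    x=cv2.undistortPoints(np.stack([uu,vv],-1).reshape(-1,1,2).astype(float),c["K"],np.array([float(c["k1"]),0,0,0.])).reshape(h,w,2)
    P=np.dstack([x,np.ones((h,w))])*d[...,None]
    return (P-c["t"])@c["R"]
H={"orange":(5,12,190),"yellow":(22,32,150),"green":(50,80,130),"blue":(108,125,150)}
def mask(p,col):
    hsv=cv2.cvtColor(p,cv2.COLOR_RGB2HSV); a,b,s=H[col]
    m=((hsv[...,0]>=a)&(hsv[...,0]<=b)&(hsv[...,1]>=s)&(hsv[...,2]>40)).astype(np.uint8)
    return m
def white(p):
    hsv=cv2.cvtColor(p,cv2.COLOR_RGB2HSV); return (hsv[...,1]<60)&(hsv[...,2]>90)
def rect(P):
    (cx,cy),(w,h),a=cv2.minAreaRect((P[:,:2]*1000).astype(np.float32))
    if w<h: w,h,a=h,w,a+90
    a=(a+90)%180-90
    return np.round([cx,cy,w,h,a],1)
E
python3 - <<'E'
from h import *
for n in ["scene","side"]:
    z=np.load(n+"0.npz"); P=cloud(z["p"],z["d"],z)
    ben=P[(abs(P[...,2])<.01)&(z["d"]>0)]; print(n,"bench z",np.median(ben[:,2]))
    for col in H:
        m=mask(z["p"],col)&(z["d"]>0); N,L,S,C=cv2.connectedComponentsWithStats(m.astype(np.uint8))
        for i in range(1,N):
            if S[i,4]<40: continue
            Q=P[L==i]; 
            if Q[:,0].min()>0.95: continue
            t=np.percentile(Q[:,2],90); T=Q[abs(Q[:,2]-t)<.006]
            print(n,col,C[i].round(),S[i,4],"z10/50/90",np.percentile(Q[:,2],[10,50,90]).round(4),"top rect",rect(T))
E
```

```text
scene bench z 0.0008574427426760595
scene orange [235. 183.] 629 z10/50/90 [0.0166 0.0404 0.0889] top rect [586.5   6.4  31.5  23.5 -66.2]
scene orange [192. 198.] 129 z10/50/90 [0.0847 0.0982 0.1063] top rect [686.2 -93.1  59.7  20.9 -48.5]
scene orange [265. 246.] 650 z10/50/90 [0.0109 0.0147 0.0173] top rect [654.8 122.   95.5  92.1  35.1]
scene orange [475. 312.] 2107 z10/50/90 [0.1364 0.1644 0.1963] top rect [735.8 642.8  67.9  32.1 -62.1]
scene orange [451. 372.] 55 z10/50/90 [0.009  0.0163 0.0252] top rect [781.3 639.6  26.3   3.8 -86.3]
scene yellow [207. 159.] 208 z10/50/90 [0.0098 0.0135 0.0165] top rect [ 394.9 -294.7  110.5   54.9   53.4]
scene green [156. 163.] 372 z10/50/90 [0.0516 0.0585 0.0611] top rect [ 558.  -361.4  102.    82.1  -30.9]
scene green [356. 244.] 58 z10/50/90 [0.0511 0.0548 0.0579] top rect [571.8 335.   92.6  20.7  14.3]
scene blue [  6. 138.] 403 z10/50/90 [-0.3095 -0.2265 -0.0996] top rect [  473.5 -1517.2    30.2    10.7    -4. ]
scene blue [158. 175.] 270 z10/50/90 [0.0089 0.0233 0.0363] top rect [ 575.6 -338.7   89.6   16.3  -36.9]
scene blue [3
[... 973 characters left out ...]
428 z10/50/90 [0.0116 0.0136 0.0154] top rect [ 400.6 -307.1  103.7   77.3   54.2]
side green [265. 128.] 210 z10/50/90 [0.0105 0.031  0.0539] top rect [582.5 328.8  69.7  25.3  21.4]
side green [295. 337.] 1681 z10/50/90 [0.0568 0.0587 0.0604] top rect [ 556.3 -369.   103.3   75.7  -32.1]
side blue [16. 67.] 84 z10/50/90 [-0.4827 -0.4077 -0.3971] top rect [-921.7 1800.3  139.4   53.7  -63.9]
side blue [204. 149.] 367 z10/50/90 [0.0083 0.0138 0.0158] top rect [378.4 276.9 107.   71.9 -58.6]
side blue [322. 181.] 120 z10/50/90 [0.0915 0.0994 0.1009] top rect [686.3   3.3  31.4  31.   88.7]
side blue [288. 357.] 143 z10/50/90 [0.0052 0.0146 0.0238] top rect [ 539.7 -394.6   89.7    2.3  -31.9]
```

```bash
python3 - <<'E'
from rig import *
from h import *
G=np.zeros((1000,600),np.uint8) # y -0.5..0.5 , x .25-.85
for n in ["scene","side"]:
    z=np.load(n+"0.npz"); P=cloud(z["p"],z["d"],z)
    k=(z["d"]>0)&(P[...,2]>.065)&(P[...,2]<.175)&(P[...,0]>.26)&(P[...,0]<.84)&(abs(P[...,1])<.49)
    Q=P[k]; G[((Q[:,1]+.5)*1000).astype(int),((Q[:,0]-.25)*1000).astype(int)]=np.maximum(G[((Q[:,1]+.5)*1000).astype(int),((Q[:,0]-.25)*1000).astype(int)],(Q[:,2]*1000).astype(np.uint8))
M=cv2.morphologyEx((G>0).astype(np.uint8),cv2.MORPH_CLOSE,np.ones((15,15)))
N,L,S,C=cv2.connectedComponentsWithStats(M)
for i in range(1,N):
    if S[i,4]>60: print("centre",C[i].round()+[250,-500],"size",S[i,2:4],"top",np.percentile(G[(L==i)&(G>0)],97))
c=camera_params("wrist"); print(c["K"][0],c["k1"],-c["R"].T@c["t"],c["R"].round(3))
E
```

```text
centre [ 558. -366.] size [52 45] top 90.0
centre [ 531. -228.] size [50 57] top 150.0
centre [ 668. -111.] size [79 85] top 126.0
centre [581.   3.] size [45 49] top 130.0
centre [396.  -3.] size [29 33] top 85.0
centre [688.   8.] size [40 46] top 101.0
centre [458. 108.] size [83 84] top 100.0
centre [830. 218.] size [ 27 153] top 72.0
centre [523. 223.] size [33 33] top 159.0
[269.11942416   0.         257.92570878] 0.008718669845280786 [0.54928477 0.07294103 0.37224182] [[ 1.    -0.001 -0.001]
 [-0.001 -0.958  0.285]
 [-0.002 -0.285 -0.958]]
```

```bash
R='[[-0.738,0.014,0],[0,0,-0.322]]'; python3 -m handwheel '[[[-0.738,0.014,0],[0,0,-0.322]],[[-0.738,0.014,0],[0,0,-0.322]],[[-0.738,0.014,0],[0,0,-0.322]],[[-0.738,0.014,0],[0,0,-0.322]],[[-0.738,0.014,0],[0,0,-0.322]],[[-0.738,0.014,0],[0,0,-0.322]],[[-0.738,0.014,0],[0,0,-0.322]],[[-0.738,0.014,0],[0,0,-0.322]],[[-0.738,0.014,0],[0,0,-0.322]],[[-0.738,0.014,0],[0,0,-0.322]]]' 1
cat >> h.py <<'E'
def rep(tag,cols):
    from rig import observe,get_image,camera_params
    o=observe(); c=camera_params("wrist"); p,d=get_image("wrist"); cv2.imwrite(f"pics/{tag}.png",p[:,:,::-1]); np.savez(tag+".npz",p=p,d=d,**c)
    P=cloud(p,d,c); A=o["tool_rot"]
    print("t",o["time_s"],"pos",o["position"].round(4),"toolx",A[:,0].round(4),"yawY",np.degrees(np.arctan2(A[1,1],A[0,1])).round(2))
    for col in cols:
        m=mask(p,col)&(d>0); N,L,S,C=cv2.connectedComponentsWithStats(m.astype(np.uint8))
        for i in range(1,N):
            if S[i,4]<150: continue
            Q=P[L==i]; t=np.percentile(Q[:,2],85); T=Q[abs(Q[:,2]-t)<.006]
            print(col,C[i].round(),S[i,4],"z",np.percentile(Q[:,2],[10,50,90]).round(4),"rect",rect(T))
    return p,d,P,o
def togo(o,xy,z,yaw):
    "row numbers to bring the TCP to xy,z with tool y at world angle yaw (mod 180)"
    A=o["tool_rot"]; s=A.T@(np.r_[xy,z]-o["position"])/.5
    y=np.degrees(np.arctan2(A[1,1],A[0,1])); a=(yaw-y+90)%180-90
    print("row shift",s.round(4),"turn z",round(-a/180,4))
E
python3 -c "
from h import *
p,d,P,o=rep('w1',['green','blue','yellow'])
m=white(p)&(d>0)&(P[...,2]>.075)&(P[...,2]<.1); Q=P[m]; Q=Q[np.hypot(Q[:,0]-.557,Q[:,1]+.369)<.06];print('block',len(Q),np.median(Q[:,2]),rect(Q))
"
```

```text
time_s: 1.1
position: [0.5567, -0.3693, 0.2305]
tool_rot: [[-0.847, 0.531, -0.001], [0.531, 0.847, 0.001], [0.001, 0.001, -1.0]]
ft_force: [0.1, 1.0, 0.5]
grip_width: 0.0853
gripper_force: 0.0
t 1.1 pos [ 0.5567 -0.3693  0.2305] toolx [-0.8471  0.5315  0.0014] yawY 57.9
green [258. 174.] 3684 z [0.0569 0.0579 0.0587] rect [ 556.2 -367.   103.1   74.2  -32.1]
yellow [235.  35.] 4703 z [0.0118 0.0129 0.0139] rect [ 402.6 -306.5  102.7   72.9   54.9]
block 651 0.08774773819584043 [ 555.8 -366.9   42.2   18.5  -32.6]
```

View pics/w1.png

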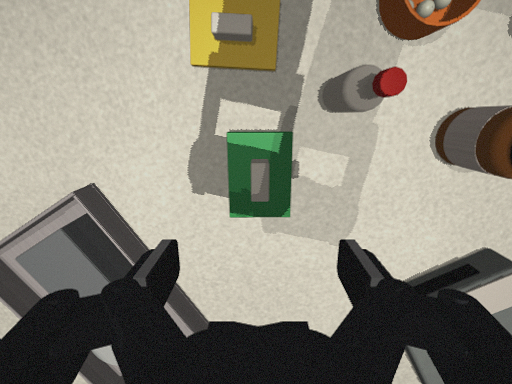

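The wrist view shows the green lid at (258,174) with its block's long side upright in the picture, so the fingers straddle the 20 mm width. The wash bottle (375,88) is clear of them.

```bash
python3 -c "
from h import *
from rig import observe
togo(observe(),[.556,-.367],.0615,57.6)"
```

```text
row shift [0.0028 0.0011 0.3389] turn z 0.002
```

```bash
python3 -m handwheel '[[[0.003,0.001,0.1],[0,0,0.002]],[[0.003,0.001,0.2],[0,0,0.002]],[[0.003,0.001,0.27],[0,0,0.002]],[[0.003,0.001,0.31],[0,0,0.002]],[[0.003,0.001,0.339],[0,0,0.002]],[[0.003,0.001,0.339],[0,0,0.002]],[[0.003,0.001,0.339],[0,0,0.002]]]' && python3 -m handwheel '[[[0,0,0],[0,0,0]],[[0,0,0],[0,0,0]],[[0,0,0],[0,0,0]],[[0,0,0],[0,0,0]],[[0,0,0],[0,0,0]],[[0,0,0],[0,0,0]],[[0,0,0],[0,0,0]],[[0,0,0],[0,0,0]]]' 0 40
```

```text
time_s: 1.85
position: [0.5566, -0.3676, 0.0631]
tool_rot: [[-0.845, 0.535, 0.001], [0.535, 0.845, -0.001], [-0.002, -0.0, -1.0]]
ft_force: [0.6, 0.5, -0.2]
grip_width: 0.0857
gripper_force: 0.0
time_s: 2.65
position: [0.5561, -0.368, 0.0622]
tool_rot: [[-0.844, 0.536, 0.0], [0.536, 0.844, -0.001], [-0.001, -0.0, -1.0]]
ft_force: [-1.3, -0.5, 3.5]
grip_width: 0.0194
gripper_force: 40.3
```

```bash
python3 -m handwheel '[[[0,0,-0.01],[0,0,0]],[[0,0,-0.025],[0,0,0]],[[0,0,-0.05],[0,0,0]],[[0,0,-0.12],[0,0,0]],[[0,0,-0.2],[0,0,0]],[[0,0,-0.3],[0,0,0]],[[0,0,-0.38],[0,0,0]],[[0,0,-0.38],[0,0,0]],[[0,0,-0.38],[0,0,0]]]'
python3 -c "
from h import *
p,d,P,o=rep('w2',['green','blue'])
"
```

```text
time_s: 3.55
position: [0.5559, -0.3676, 0.2528]
tool_rot: [[-0.844, 0.536, 0.001], [0.536, 0.844, -0.001], [-0.002, -0.0, -1.0]]
ft_force: [0.3, -1.3, -2.4]
grip_width: 0.019
gripper_force: 39.6
t 3.55 pos [ 0.5559 -0.3676  0.2528] toolx [-0.8444  0.5358 -0.0016] yawY 57.6
green [258. 194.] 10269 z [0.2475 0.2484 0.2491] rect [ 542.9 -359.6   75.1   73.4   57.6]
green [257. 309.] 391 z [0.2478 0.2485 0.2492] rect [ 595.  -392.8   33.8    9.7   57.2]
blue [259. 141.] 661 z [0.0023 0.0257 0.0542] rect [ 524.6 -347.2   61.9   17.5   57.3]
```

View pics/w2.png

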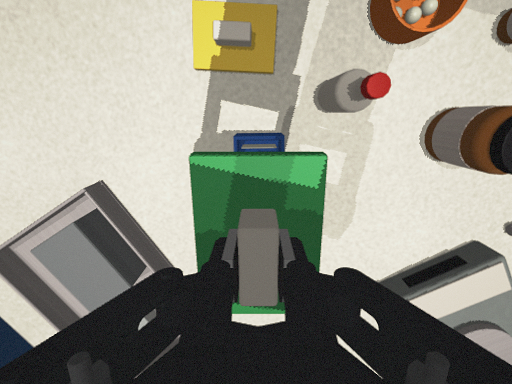

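The wrist view shows the green lid held square (plate edge at row 153, columns 190–327) and the open blue box below it (258,141).

```bash
python3 -m handwheel '[[[0.64,0.767,0],[0,0,0.47]],[[0.64,0.767,0],[0,0,0.47]],[[0.64,0.767,0],[0,0,0.47]],[[0.64,0.767,0],[0,0,0.47]],[[0.64,0.767,0],[0,0,0.47]],[[0.64,0.767,0],[0,0,0.47]],[[0.64,0.767,0],[0,0,0.47]],[[0.64,0.767,0],[0,0,0.47]],[[0.64,0.767,0],[0,0,0.47]],[[0.64,0.767,0],[0,0,0.47]]]'
cat >> h.py <<'E'
def held(tag,col):
    from rig import observe
    z=np.load(tag+".npz"); P=cloud(z["p"],z["d"],z); o=observe(); A=o["tool_rot"]
    m=(mask(z["p"],col)>0)&(z["d"]>0); Q=(P[m]-o["position"])@A; Q=Q[abs(Q[:,2])<.02]
    print("held in tool frame",rect(Q),"plate z",np.median(Q[:,2]))
E
python3 -c "
from h import *; from rig import observe
import numpy as np
z=np.load('w2.npz');P=cloud(z['p'],z['d'],z);m=(mask(z['p'],'green')>0)&(z['d']>0)&(P[...,2]>.2)
A=np.array([[-.844,.536,0],[.536,.844,0],[0,0,-1]]);Q=(P[m]-[.5559,-.3676,.2528])@A;print(rect(Q),np.median(Q[:,2]))
togo(observe(),[.470,.292],.253,106.6)"
```

```text
time_s: 4.6
position: [0.4936, 0.1053, 0.2504]
tool_rot: [[0.413, 0.911, -0.003], [0.911, -0.413, 0.0], [-0.001, -0.003, -1.0]]
ft_force: [1.0, -0.7, -1.5]
grip_width: 0.0193
gripper_force: 39.7
[ 2.000e-01 -2.000e-01  1.034e+02  7.510e+01 -1.000e-01] 0.00443284341874467
row shift [ 0.3205 -0.1972 -0.005 ] turn z 0.2722
```

```bash
python3 -m handwheel '[[[0.32,-0.197,0],[0,0,0.272]],[[0.32,-0.197,0],[0,0,0.272]],[[0.32,-0.197,0],[0,0,0.272]],[[0.32,-0.197,0],[0,0,0.272]],[[0.32,-0.197,0],[0,0,0.272]],[[0.32,-0.197,0],[0,0,0.272]],[[0.32,-0.197,0],[0,0,0.272]],[[0.32,-0.197,0],[0,0,0.272]],[[0.32,-0.197,0],[0,0,0.272]]]'
python3 -c "
from h import *
p,d,P,o=rep('w3',['green','blue'])
"
```

```text
time_s: 5.5
position: [0.4702, 0.2894, 0.2513]
tool_rot: [[0.956, 0.294, -0.001], [0.294, -0.956, -0.0], [-0.001, 0.0, -1.0]]
ft_force: [-0.1, 0.5, -1.6]
grip_width: 0.0192
gripper_force: 39.7
t 5.5 pos [0.4702 0.2894 0.2513] toolx [ 0.9559  0.2938 -0.0011] yawY -72.91
green [221.  60.] 1250 z [0.0032 0.0343 0.054 ] rect [566.3 356.4  89.7  62.6   5.1]
green [258. 193.] 10102 z [0.246  0.2469 0.2477] rect [484.1 293.9  75.1  72.3 -72.8]
green [258. 309.] 359 z [0.2464 0.247  0.2478] rect [423.9 275.7  33.7   9.7 -71.9]
```

View pics/w3.png

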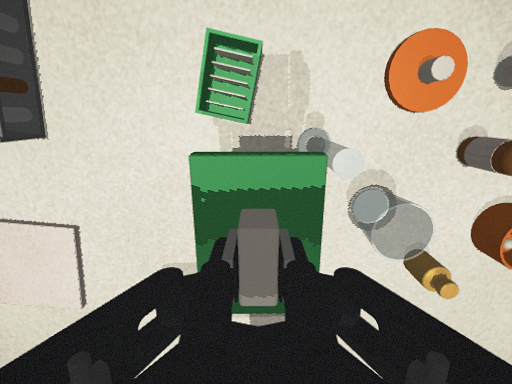

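The box's rim shows whole at (229,75) in the wrist view, slides across it, tilted about 8° from the tool. The cylinder is at (315,140), well to the right.

```bash
cat >> h.py <<'E'
def rim(tag,col,zt=.055,near=None):
    z=np.load(tag+".npz"); P=cloud(z["p"],z["d"],z); m=(mask(z["p"],col)>0)&(z["d"]>0)&(abs(P[...,2]-zt)<.005)
    Q=P[m]
    if near is not None: Q=Q[np.hypot(*(Q[:,:2]-near).T)<.08]
    # ray of the same pixels cast on the plane z=zt
    o=-z["R"].T@z["t"]; v=Q-o; X=o+v*((zt-o[2])/v[:,2])[:,None]
    print("rim n",len(Q),"z med",np.median(Q[:,2]).round(4),"depth rect",rect(Q),"ray rect",rect(X)); return X
E
python3 -c "
from h import *; from rig import observe
X=rim('w3','green')
for n in ['scene','side']: rim(n+'0','green',near=[.566,.356])
r=rect(X);a=np.radians(r[4]);togo(observe(),r[:2]/1000-.11*np.array([np.cos(a),np.sin(a)]),.2513,r[4]+90)"
```

```text
rim n 386 z med 0.0537 depth rect [566.2 356.4  89.8  62.7   5.1] ray rect [566.1 356.1  89.4  62.3   5.2]
rim n 58 z med 0.0549 depth rect [569.  358.9  92.   59.5   2.6] ray rect [569.  359.4  91.1  60.    4.3]
rim n 31 z med 0.0538 depth rect [581.8 328.4  69.   19.4  15.1] ray rect [582.2 324.9  67.6  20.4  15.2]
row shift [ 0.0072 -0.1165  0.0004] turn z 0.0659
```

```bash
python3 -m handwheel '[[[0.007,-0.117,0],[0,0,0.066]],[[0.007,-0.117,0],[0,0,0.066]],[[0.007,-0.117,0],[0,0,0.066]],[[0.007,-0.117,0],[0,0,0.066]],[[0.007,-0.117,0],[0,0,0.066]]]'
python3 -c "
from h import *; from rig import observe
p,d,P,o=rep('w4',['green'])
X=rim('w4','green');r=rect(X);print(r);togo(observe(),r[:2]/1000,.0634+.012,r[4]+90)"
```

```text
time_s: 6.05
position: [0.4568, 0.3459, 0.2518]
tool_rot: [[0.996, 0.089, -0.0], [0.089, -0.996, -0.0], [-0.0, 0.0, -1.0]]
ft_force: [-1.2, 0.4, -1.1]
grip_width: 0.019
gripper_force: 39.9
t 6.05 pos [0.4568 0.3459 0.2518] toolx [ 9.96e-01  8.93e-02 -1.00e-04] yawY -84.88
green [257.  59.] 1157 z [0.0031 0.0345 0.0543] rect [566.4 356.6  89.6  61.9   4.9]
green [257. 193.] 10051 z [0.2466 0.2475 0.2483] rect [471.3 347.3  75.3  72.6 -84.7]
green [258. 309.] 344 z [0.2466 0.2474 0.2482] rect [409.3 342.   33.8  10.2 -85.3]
rim n 457 z med 0.0538 depth rect [566.4 356.5  89.8  61.8   5.1] ray rect [566.  356.6  89.   61.6   5.1]
[566.  356.6  89.   61.6   5.1]
row shift [ 0.2194 -0.002   0.3529] turn z -0.0
```

```bash
python3 -m handwheel '[[[0.1,-0.001,0],[0,0,0]],[[0.2,-0.002,0],[0,0,0]],[[0.22,-0.002,0.05],[0,0,0]],[[0.22,-0.002,0.14],[0,0,0]],[[0.22,-0.002,0.22],[0,0,0]],[[0.22,-0.002,0.29],[0,0,0]],[[0.22,-0.002,0.333],[0,0,0]],[[0.22,-0.002,0.333],[0,0,0]],[[0.22,-0.002,0.333],[0,0,0]],[[0.22,-0.002,0.333],[0,0,0]]]'
python3 -c "
from h import *; from rig import observe
togo(observe(),[.5663,.3565],.0634,95.1)
rep('w5',[])"
```

```text
time_s: 7.1
position: [0.5669, 0.3576, 0.0874]
tool_rot: [[0.996, 0.089, 0.003], [0.089, -0.996, 0.001], [0.003, -0.001, -1.0]]
ft_force: [0.7, 0.1, -0.7]
grip_width: 0.0191
gripper_force: 39.8
row shift [-0.0016  0.0022  0.0479] turn z -0.0001
t 7.1 pos [0.5669 0.3576 0.0874] toolx [0.9961 0.0885 0.0032] yawY -84.92
```

```bash
python3 -m handwheel '[[[-0.001,0.001,0.012],[0,0,0]],[[-0.001,0.001,0.022],[0,0,0]],[[-0.001,0.001,0.03],[0,0,0]],[[-0.001,0.001,0.038],[0,0,0]],[[-0.001,0.001,0.047],[0,0,0]],[[-0.001,0.001,0.047],[0,0,0]],[[-0.001,0.001,0.047],[0,0,0]]]'
```

```text
time_s: 7.85
position: [0.5656, 0.3571, 0.0621]
tool_rot: [[0.996, 0.089, 0.0], [0.089, -0.996, 0.0], [0.0, -0.0, -1.0]]
ft_force: [-0.9, 0.3, 2.5]
grip_width: 0.0194
gripper_force: 40.6
```

```bash
python3 -m handwheel '[[[0,0,0],[0,0,0]],[[0,0,0],[0,0,0]],[[0,0,0],[0,0,0]],[[0,0,0],[0,0,0]],[[0,0,-0.03],[0,0,0]],[[0,0,-0.1],[0,0,0]],[[0,0,-0.2],[0,0,0]],[[0,0,-0.3],[0,0,0]],[[0,0,-0.38],[0,0,0]],[[0,0,-0.38],[0,0,0]]]' 1
python3 -c "
from h import *; from rig import observe
p,d,P,o=rep('w6',['green','blue'])
z=np.load('w6.npz');m=(mask(p,'green')>0)&(P[...,2]<.055)&(d>0);print('below',m.sum())
Q=P[(mask(p,'green')>0)&(d>0)&(abs(P[...,2]-.058)<.006)];A=np.c_[Q[:,:2]-Q[:,:2].mean(0),np.ones(len(Q))];print('plane',np.linalg.lstsq(A,Q[:,2],rcond=None)[0])
togo(o,[.38,.277],.25,0)"
```

```text
time_s: 8.85
position: [0.5669, 0.3577, 0.2587]
tool_rot: [[0.996, 0.089, 0.011], [0.089, -0.996, 0.005], [0.011, -0.004, -1.0]]
ft_force: [0.3, 0.8, -0.7]
grip_width: 0.0857
gripper_force: 0.0
t 8.85 pos [0.5669 0.3577 0.2587] toolx [0.996  0.0887 0.0114] yawY -84.91
green [260. 177.] 2758 z [0.0569 0.0579 0.0588] rect [564.  357.2 102.4  73.6   5. ]
blue [294. 277.] 1829 z [0.011  0.0128 0.0137] rect [379.8 280.3 101.4  76.1 -59.9]
below 0
plane [2.28102304e-04 8.24602187e-05 5.78811587e-02]
row shift [-0.3867  0.1276  0.0125] turn z -0.4717
```

View pics/w6.png

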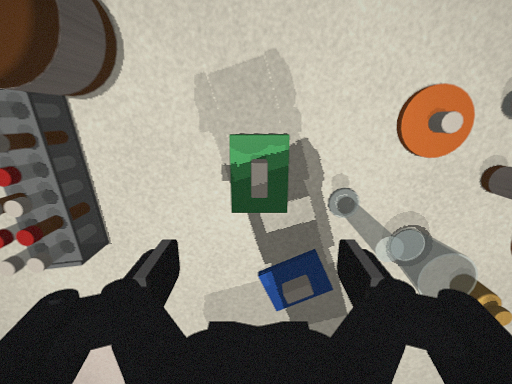

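The green lid sits level on the green box at (260,173), plate at 57.9 mm. The blue lid lies at (295,280), partly behind the fingers.

```bash
python3 -m handwheel '[[[-0.386,0.122,0.04],[0,0,-0.139]],[[-0.386,0.122,0.04],[0,0,-0.139]],[[-0.386,0.122,0.04],[0,0,-0.139]],[[-0.386,0.122,0.04],[0,0,-0.139]],[[-0.386,0.122,0.04],[0,0,-0.139]],[[-0.386,0.122,0.04],[0,0,-0.139]],[[-0.386,0.122,0.04],[0,0,-0.139]]]'
python3 -c "
from h import *
p,d,P,o=rep('w7',['blue'])
m=white(p)&(d>0)&(P[...,2]>.037)&(P[...,2]<.05); Q=P[m]; Q=Q[np.hypot(Q[:,0]-.38,Q[:,1]-.28)<.045];print('block',len(Q),np.median(Q[:,2]),rect(Q)); print(o['q'])
c=rect(Q);togo(o,[.38,.28],.017,-60)
"
```

```text
time_s: 9.6
position: [0.3796, 0.2794, 0.2316]
tool_rot: [[0.865, 0.501, 0.0], [0.501, -0.865, 0.0], [0.0, 0.0, -1.0]]
ft_force: [0.5, 1.2, 0.5]
grip_width: 0.0852
gripper_force: 0.0
t 9.6 pos [0.3796 0.2794 0.2316] toolx [8.653e-01 5.013e-01 3.000e-04] yawY -59.92
blue [258. 166.] 3112 z [0.012  0.0129 0.0138] rect [379.2 279.7 101.9  74.9 -60.1]
block 465 0.04283813035890669 [379.6 279.9  40.5  17.9 -60.4]
[ 2.19211520e+01  1.38841050e+01  8.61318724e+01 -1.84671905e-04
  7.99662872e+01  8.18364155e+01]
row shift [ 0.0011 -0.0006  0.4291] turn z 0.0005
```

```bash
python3 -m handwheel '[[[0,0,0.1],[0,0,0]],[[0,0,0.2],[0,0,0]],[[0,0,0.29],[0,0,0]],[[0,0,0.36],[0,0,0]],[[0,0,0.4],[0,0,0]],[[0,0,0.427],[0,0,0]],[[0,0,0.427],[0,0,0]],[[0,0,0.427],[0,0,0]]]' && python3 -m handwheel '[[[0,0,0],[0,0,0]],[[0,0,0],[0,0,0]],[[0,0,0],[0,0,0]],[[0,0,0],[0,0,0]],[[0,0,0],[0,0,0]],[[0,0,0],[0,0,0]]]' 0 40 && python3 -m handwheel '[[[0,0,-0.02],[0,0,0]],[[0,0,-0.07],[0,0,0]],[[0,0,-0.15],[0,0,0]],[[0,0,-0.25],[0,0,0]],[[0,0,-0.35],[0,0,0]],[[0,0,-0.45],[0,0,0]],[[0,0,-0.47],[0,0,0]],[[0,0,-0.47],[0,0,0]],[[0,0,-0.47],[0,0,0]]]'
python3 -c "
from h import *
p,d,P,o=rep('w8',['blue']); held('w8','blue'); togo(o,[.498,-.46],.25,-32)
"
```

```text
time_s: 10.45
position: [0.3795, 0.2794, 0.0182]
tool_rot: [[0.865, 0.501, 0.0], [0.501, -0.865, 0.0], [0.0, -0.0, -1.0]]
ft_force: [1.0, -0.3, -0.0]
grip_width: 0.0854
gripper_force: 0.0
time_s: 11.05
position: [0.379, 0.2793, 0.019]
tool_rot: [[0.865, 0.502, 0.001], [0.502, -0.865, 0.001], [0.001, 0.0, -1.0]]
ft_force: [-1.1, -0.0, 6.3]
grip_width: 0.0432
gripper_force: 41.1
time_s: 11.95
position: [0.3779, 0.2789, 0.2521]
tool_rot: [[0.865, 0.502, -0.002], [0.502, -0.865, -0.001], [-0.002, -0.0, -1.0]]
ft_force: [-1.1, -0.1, -1.6]
grip_width: 0.0435
gripper_force: 40.9
t 11.95 pos [0.3779 0.2789 0.2521] toolx [ 0.8651  0.5016 -0.0025] yawY -59.9
blue [259. 204.] 10491 z [0.2448 0.2458 0.2465] rect [386.6 284.5 102.9  56.1 -59.9]
blue [258. 287.] 835 z [0.2453 0.246  0.2468] rect [348.5 262.7  55.9   8.2 -59.8]
held in tool frame [  0.4  -0.5 103.   76.1 -90. ] plate z 0.005829255794644335
row shift [-0.5334  1.3989  0.0049] turn z -0.155
```

```bash
python3 -m handwheel '[[[-0.35,0.92,0],[0,0,-0.1]],[[-0.35,0.92,0],[0,0,-0.1]],[[-0.35,0.92,0],[0,0,-0.1]],[[-0.35,0.92,0],[0,0,-0.1]],[[-0.35,0.92,0],[0,0,-0.1]],[[-0.35,0.92,0],[0,0,-0.1]],[[-0.35,0.92,0],[0,0,-0.1]],[[-0.35,0.92,0],[0,0,-0.1]],[[-0.35,0.92,0],[0,0,-0.1]],[[-0.35,0.92,0],[0,0,-0.1]]]'
python3 -c "
from h import *; from rig import *
togo(observe(),[.498,-.46],.25,-32)
"
```

```text
time_s: 13.0
position: [0.4561, -0.2002, 0.2515]
tool_rot: [[0.668, 0.744, -0.003], [0.744, -0.668, 0.002], [-0.0, -0.004, -1.0]]
ft_force: [0.6, 0.6, -0.8]
grip_width: 0.0435
gripper_force: 41.1
row shift [-0.3306  0.4096  0.0015] turn z -0.0551
```

```bash
python3 -m handwheel '[[[-0.33,0.41,0],[0,0,-0.055]],[[-0.33,0.41,0],[0,0,-0.055]],[[-0.33,0.41,0],[0,0,-0.055]],[[-0.33,0.41,0],[0,0,-0.055]],[[-0.33,0.41,0],[0,0,-0.055]],[[-0.33,0.41,0],[0,0,-0.055]],[[-0.33,0.41,0],[0,0,-0.055]],[[-0.33,0.41,0],[0,0,-0.055]],[[-0.33,0.41,0],[0,0,-0.055]]]'
python3 -c "
from h import *
p,d,P,o=rep('w9',['blue']); held('w9','blue')
X=rim('w9','blue',near=[.556,-.367]);r=rect(X);togo(o,r[:2]/1000,.084,r[4])
"
```

```text
time_s: 13.9
position: [0.4992, -0.4567, 0.2531]
tool_rot: [[0.529, 0.849, -0.001], [0.849, -0.529, 0.001], [0.001, -0.001, -1.0]]
ft_force: [0.0, 0.7, -0.0]
grip_width: 0.0433
gripper_force: 41.2
t 13.9 pos [ 0.4992 -0.4567  0.2531] toolx [5.290e-01 8.486e-01 5.000e-04] yawY -31.94
blue [260.  82.] 3413 z [0.0022 0.0041 0.054 ] rect [ 556.2 -366.9   90.5   62.5  -32. ]
blue [257. 204.] 10473 z [0.2458 0.2468 0.2476] rect [ 504.2 -447.3  103.3   56.2  -31.7]
blue [258. 287.] 859 z [0.2461 0.2468 0.2475] rect [ 480.5 -484.4   55.8    8.3  -32.1]
held in tool frame [  0.5  -0.9 103.3  76.2 -89.8] plate z 0.006702697530582883
rim n 827 z med 0.0538 depth rect [ 556.2 -366.9   90.5   62.5  -32. ] ray rect [ 556.1 -367.2   90.    61.9  -32. ]
row shift [0.2119 0.0023 0.3383] turn z 0.0003
```

View pics/w9.png

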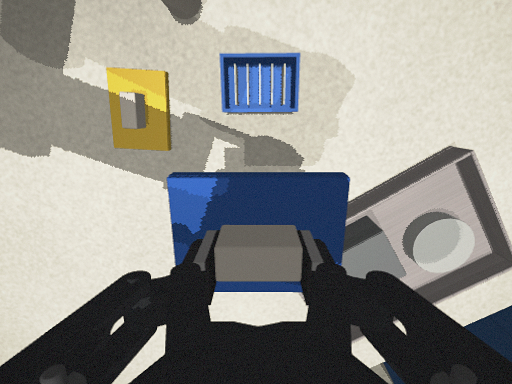

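The blue box rim is whole and clear at (260,82), and the blue lid is held square above and behind it (plate edge row 174, columns 167–349).

```bash
python3 -m handwheel '[[[0.1,0.002,0],[0,0,0]],[[0.19,0.003,0],[0,0,0]],[[0.211,0.004,0.05],[0,0,0]],[[0.211,0.004,0.14],[0,0,0]],[[0.211,0.004,0.22],[0,0,0]],[[0.211,0.004,0.29],[0,0,0]],[[0.211,0.004,0.333],[0,0,0]],[[0.211,0.004,0.333],[0,0,0]],[[0.211,0.004,0.333],[0,0,0]],[[0.211,0.004,0.333],[0,0,0]]]'
python3 -c "
from h import *
from rig import observe
togo(observe(),[.5559,-.3666],.0635,-32)
"
```

```text
time_s: 14.95
position: [0.5573, -0.3698, 0.089]
tool_rot: [[0.53, 0.848, 0.002], [0.848, -0.53, -0.002], [-0.001, 0.003, -1.0]]
ft_force: [-0.5, 0.4, -0.2]
grip_width: 0.0432
gripper_force: 41.1
row shift [ 0.004 -0.006  0.051] turn z 0.0001
```

```bash
python3 -m handwheel '[[[0,0,0],[0,0,0]],[[0,0,0],[0,0,0]]]'; python3 -c "
from h import *
from rig import observe
togo(observe(),[.5566,-.3677],.0635,-32)
p,d,P,o=rep('w10',['blue']); held('w10','blue')
togo(observe(),[.5566,-.3677],.0635,-32)
"
```

```text
time_s: 15.15
position: [0.5569, -0.3697, 0.0879]
tool_rot: [[0.53, 0.848, 0.001], [0.848, -0.53, -0.001], [-0.0, 0.002, -1.0]]
ft_force: [0.4, 0.6, -0.9]
grip_width: 0.0434
gripper_force: 41.1
row shift [ 0.0032 -0.0027  0.0489] turn z 0.0
t 15.15 pos [ 0.5569 -0.3697  0.0879] toolx [ 5.298e-01  8.481e-01 -4.000e-04] yawY -31.99
blue [258. 200.] 11814 z [0.0473 0.0815 0.0824] rect [ 561.8 -360.4  102.9   56.1  -32.2]
blue [258. 287.] 858 z [0.081  0.0817 0.0824] rect [ 538.2 -397.5   55.9    8.6  -32. ]
held in tool frame [  0.4  -0.7 102.9  76.4 -89.9] plate z 0.006011517166057738
row shift [ 0.0032 -0.0025  0.0482] turn z 0.0
```

```bash
python3 -m handwheel '[[[0.003,-0.002,0.006],[0,0,0]],[[0.003,-0.002,0.018],[0,0,0]],[[0.003,-0.002,0.026],[0,0,0]],[[0.003,-0.002,0.034],[0,0,0]],[[0.003,-0.002,0.042],[0,0,0]],[[0.003,-0.002,0.048],[0,0,0]],[[0.003,-0.002,0.048],[0,0,0]],[[0.003,-0.002,0.048],[0,0,0]]]'
```

```text
time_s: 16.0
position: [0.5566, -0.3678, 0.0641]
tool_rot: [[0.53, 0.848, 0.0], [0.848, -0.53, -0.001], [-0.0, 0.001, -1.0]]
ft_force: [-1.9, 2.8, 8.0]
grip_width: 0.0434
gripper_force: 42.2
```

```bash
python3 -m handwheel '[[[0,0,0],[0,0,0]],[[0,0,0],[0,0,0]],[[0,0,0],[0,0,0]],[[0,0,-0.03],[0,0,0]],[[0,0,-0.1],[0,0,0]],[[0,0,-0.2],[0,0,0]],[[0,0,-0.3],[0,0,0]],[[0,0,-0.38],[0,0,0]],[[0,0,-0.38],[0,0,0]],[[0,0,-0.38],[0,0,0]]]' 1
python3 -c "
from h import *
p,d,P,o=rep('w11',['blue','yellow'])
Q=P[(mask(p,'blue')>0)&(d>0)&(abs(P[...,2]-.058)<.006)&(np.hypot(P[...,0]-.556,P[...,1]+.367)<.08)];A=np.c_[Q[:,:2]-Q[:,:2].mean(0),np.ones(len(Q))];print('plane',np.linalg.lstsq(A,Q[:,2],rcond=None)[0],rect(Q))
togo(o,[.655,.118],.25,0)"
```

```text
time_s: 17.0
position: [0.5566, -0.3678, 0.253]
tool_rot: [[0.53, 0.848, 0.001], [0.848, -0.53, -0.001], [-0.0, 0.001, -1.0]]
ft_force: [-0.2, 0.5, -0.7]
grip_width: 0.0854
gripper_force: 0.0
t 17.0 pos [ 0.5566 -0.3678  0.253 ] toolx [ 5.299e-01  8.481e-01 -2.000e-04] yawY -32.0
blue [257. 170.] 3675 z [0.0569 0.0579 0.0588] rect [ 556.2 -366.7  101.7   75.2  -32.2]
yellow [148. 182.] 2932 z [0.0115 0.0128 0.0138] rect [ 401.  -305.3  103.4   75.7   54.6]
plane [-0.00246556 -0.00294281  0.05779853] [ 556.2 -366.7  101.7   75.2  -32.2]
row shift [ 0.9282 -0.348   0.0055] turn z -0.1778
```

```bash
python3 -m handwheel '[[[0.928,-0.348,0],[0,0,-0.178]],[[0.928,-0.348,0],[0,0,-0.178]],[[0.928,-0.348,0],[0,0,-0.178]],[[0.928,-0.348,0],[0,0,-0.178]],[[0.928,-0.348,0],[0,0,-0.178]],[[0.928,-0.348,0],[0,0,-0.178]],[[0.928,-0.348,0],[0,0,-0.178]],[[0.928,-0.348,0],[0,0,-0.178]],[[0.928,-0.348,0],[0,0,-0.178]],[[0.928,-0.348,0],[0,0,-0.178]]]' && python3 -m handwheel '[[[0,0,0.02],[0,0,0]],[[0,0,0.04],[0,0,0]],[[0,0,0.04],[0,0,0]]]'
cat >> h.py <<'E'
def disc(Q): 
    (x,y),r=cv2.minEnclosingCircle((Q[:,:2]*1000).astype(np.float32)); return np.round([x,y,r],1)
E
python3 -c "
from h import *
p,d,P,o=rep('w12',['orange'])
near=np.hypot(P[...,0]-.655,P[...,1]-.118)<.07
Q=P[(mask(p,'orange')>0)&(d>0)&near&(P[...,2]>.009)&(P[...,2]<.019)];print('lid',len(Q),np.median(Q[:,2]),disc(Q))
K=P[white(p)&(d>0)&near&(abs(P[...,2]-.043)<.004)];print('knob',len(K),np.median(K[:,2]),disc(K),rect(K))
togo(o,rect(K)[:2]/1000,.018,0)
"
```

```text
time_s: 18.05
position: [0.6545, 0.1203, 0.2506]
tool_rot: [[-0.001, 1.0, -0.004], [1.0, 0.001, 0.0], [0.0, -0.004, -1.0]]
ft_force: [1.0, -0.4, -0.6]
grip_width: 0.0854
gripper_force: 0.0
time_s: 18.35
position: [0.654, 0.1168, 0.2297]
tool_rot: [[0.0, 1.0, -0.006], [1.0, -0.0, -0.0], [-0.0, -0.006, -1.0]]
ft_force: [-0.6, -0.2, 0.7]
grip_width: 0.085
gripper_force: 0.0
t 18.35 pos [0.654  0.1168 0.2297] toolx [ 4.e-04  1.e+00 -3.e-04] yawY -0.02
orange [256. 197.] 161 z [0.0117 0.0128 0.0138] rect [651.8  78.   48.6  29.5 -30.2]
lid 992 0.01286020210169644 [651.6 116.9  49.4]
knob 357 0.042747112732430745 [651.6 117.   13.7] [652.3 117.2  26.4  25.  -89.5]
row shift [ 0.0009 -0.0011  0.4234] turn z -0.0001
```

View pics/w12.png

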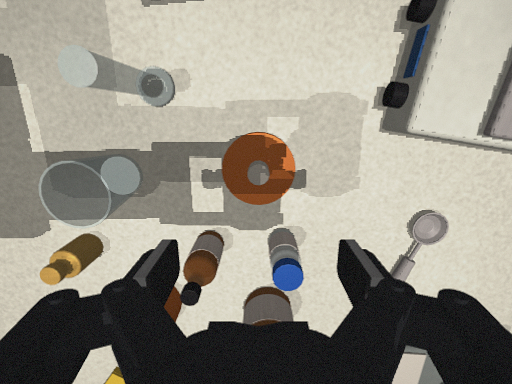

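The orange lid is at (258,168), its knob at its centre. The vial (286,265) and dropper (203,262) stand well to the picture's bottom, clear of the fingers' line.

```bash
python3 -m handwheel '[[[0,-0.004,0.1],[0,0,0]],[[0,-0.004,0.2],[0,0,0]],[[0,-0.004,0.29],[0,0,0]],[[0,-0.004,0.36],[0,0,0]],[[0,-0.004,0.4],[0,0,0]],[[0,-0.004,0.423],[0,0,0]],[[0,-0.004,0.423],[0,0,0]],[[0,-0.004,0.423],[0,0,0]]]' && python3 -m handwheel '[[[0,0,0],[0,0,0]],[[0,0,0],[0,0,0]],[[0,0,0],[0,0,0]],[[0,0,0],[0,0,0]],[[0,0,0],[0,0,0]],[[0,0,0],[0,0,0]],[[0,0,0],[0,0,0]]]' 0 40 && python3 -m handwheel '[[[0,0,-0.02],[0,0,0]],[[0,0,-0.07],[0,0,0]],[[0,0,-0.15],[0,0,0]],[[0,0,-0.25],[0,0,0]],[[0,0,-0.35],[0,0,0]],[[0,0,-0.45],[0,0,0]],[[0,0,-0.47],[0,0,0]],[[0,0,-0.47],[0,0,0]],[[0,0,-0.47],[0,0,0]]]'
python3 -c "
from h import *
p,d,P,o=rep('w13',['orange']); held('w13','orange'); togo(o,[.485,-.22],.25,0)
"
```

```text
time_s: 19.2
position: [0.6536, 0.1174, 0.0226]
tool_rot: [[0.0, 1.0, 0.002], [1.0, -0.0, -0.0], [-0.0, 0.002, -1.0]]
ft_force: [-0.3, -0.2, 0.0]
grip_width: 0.0853
gripper_force: 0.0
time_s: 19.9
position: [0.6531, 0.118, 0.0219]
tool_rot: [[-0.001, 1.0, 0.001], [1.0, 0.001, 0.0], [0.0, 0.001, -1.0]]
ft_force: [-0.9, 0.4, 5.8]
grip_width: 0.0272
gripper_force: 39.5
time_s: 20.8
position: [0.6523, 0.1179, 0.2545]
tool_rot: [[-0.001, 1.0, -0.003], [1.0, 0.001, -0.0], [-0.0, -0.003, -1.0]]
ft_force: [-0.4, -0.5, -1.4]
grip_width: 0.0265
gripper_force: 39.6
t 20.8 pos [0.6523 0.1179 0.2545] toolx [-7.e-04  1.e+00 -0.e+00] yawY 0.04
orange [323. 210.] 604 z [0.2444 0.2452 0.246 ] rect [688.5 136.4  43.2  17.8 -77.8]
orange [199. 235.] 705 z [0.2448 0.2456 0.2463] rect [613.3 121.2  48.6  24.7  53.6]
orange [318. 245.] 423 z [0.2446 0.2453 0.246 ] rect [690.2 115.3  39.6  18.6 -51.9]
orange [264. 297.] 412 z [0.2447 0.2454 0.2461] rect [652.6  74.3  38.3  18.7  21.3]
held in tool frame [  0.7  -0.   96.4  94.9 -47. ] plate z 0.008566809622675696
row shift [-0.6756 -0.3351  0.0101] turn z 0.0002
```

```bash
python3 -m handwheel '[[[-0.676,-0.335,0],[0,0,0]],[[-0.676,-0.335,0],[0,0,0]],[[-0.676,-0.335,0],[0,0,0]],[[-0.676,-0.335,0],[0,0,0]],[[-0.676,-0.335,0],[0,0,0]],[[-0.676,-0.335,0],[0,0,0]],[[-0.676,-0.335,0],[0,0,0]],[[-0.676,-0.335,0],[0,0,0]],[[-0.676,-0.335,0],[0,0,0]],[[-0.676,-0.335,0],[0,0,0]]]'
python3 -c "
from h import *
p,d,P,o=rep('w14',[])
hsv=cv2.cvtColor(p,cv2.COLOR_RGB2HSV); m=(hsv[...,0]>=4)&(hsv[...,0]<=14)&(hsv[...,1]>150)&(hsv[...,2]>40)&(d>0)
A=o['tool_rot'];T=(P-o['position'])@A
Q=T[m&(abs(T[...,2]-.009)<.006)];print('held',disc(Q),rect(Q),np.median(Q[:,2]))
X=P[m&(abs(P[...,2]-.055)<.004)&(np.hypot(P[...,0]-.485,P[...,1]+.108)<.07)]
x=X[:,:2]*1000; 
print('rim',len(X),np.median(X[:,2]),disc(X),rect(X))
togo(o,disc(X)[:2]/1000,.0667,0)
"
```

```text
time_s: 21.85
position: [0.4852, -0.2201, 0.255]
tool_rot: [[0.0, 1.0, -0.002], [1.0, -0.0, 0.002], [0.002, -0.002, -1.0]]
ft_force: [-0.2, 1.4, -1.0]
grip_width: 0.0265
gripper_force: 39.7
t 21.85 pos [ 0.4852 -0.2201  0.255 ] toolx [5.e-04 1.e+00 2.e-03] yawY -0.03
held [-1.3 -1.2 50. ] [  0.9  -0.5  96.4  95.1 -46.2] 0.009064977969131093
rim 748 0.053668273391581145 [ 483.2 -103.5   43.3] [ 483.1 -103.5   86.2   84.9   90. ]
row shift [ 0.2324 -0.0034  0.377 ] turn z -0.0001
```

View pics/w14.png

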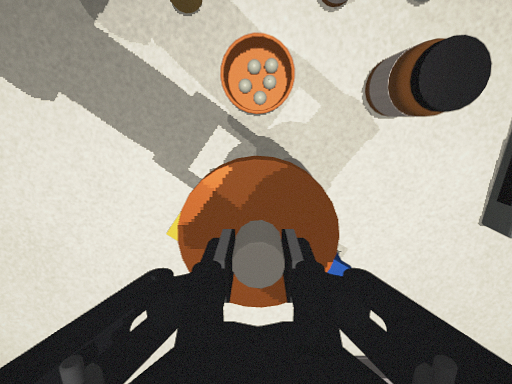

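The open dish is clear at (257,74) with its beads inside, and the held orange lid is centred at (258,232). The jar is at (435,80), out of the way.

```bash
python3 -c "
from h import *; from rig import *
def fit(Q):
    h=cv2.convexHull((Q[:,:2]*1000).astype(np.float32)).reshape(-1,2)
    for k in range(3):
        c=np.linalg.lstsq(np.c_[2*h,np.ones(len(h))],(h**2).sum(1),rcond=None)[0]; r=np.sqrt(c[2]+c[0]**2+c[1]**2)
        e=np.hypot(*(h-c[:2]).T)-r; h=h[abs(e)<max(1,1.5*e.std())]
    return c[:2].round(2),r.round(2),len(h),e.std().round(2)
for t in ['w13','w14']:
    z=np.load(t+'.npz');p,d=z['p'],z['d'];P=cloud(p,d,z);o=observe()
    pos=o['position'] if t=='w14' else np.array([.6523,.1179,.2545])
    hsv=cv2.cvtColor(p,cv2.COLOR_RGB2HSV); m=(hsv[...,0]>=4)&(hsv[...,0]<=14)&(hsv[...,1]>150)&(hsv[...,2]>40)&(d>0)
    T=(P-pos)@np.array([[0,1,0],[1,0,0],[0,0,-1.]])
    print(t,fit(T[m&(abs(T[...,2]-.009)<.004)]))
print(fit(P[m&(abs(P[...,2]-.055)<.004)&(np.hypot(P[...,0]-.485,P[...,1]+.108)<.07)]))
"
```

```text
w13 (array([-1.12, -0.64]), np.float64(49.37), 66, np.float64(0.33))
w14 (array([-1.69, -1.21]), np.float64(49.42), 63, np.float64(0.31))
(array([ 483.2 , -103.48]), np.float64(42.94), 56, np.float64(0.2))
```

```bash
python3 -m handwheel '[[[0.1,-0.001,0],[0,0,0]],[[0.19,-0.002,0],[0,0,0]],[[0.236,-0.002,0.04],[0,0,0]],[[0.236,-0.002,0.13],[0,0,0]],[[0.236,-0.002,0.21],[0,0,0]],[[0.236,-0.002,0.28],[0,0,0]],[[0.236,-0.002,0.33],[0,0,0]],[[0.236,-0.002,0.33],[0,0,0]],[[0.236,-0.002,0.33],[0,0,0]],[[0.236,-0.002,0.33],[0,0,0]]]'
python3 -c "
from h import *
from rig import observe
togo(observe(),[.4841,-.1021],.0667,0)
"
```

```text
time_s: 22.9
position: [0.4854, -0.102, 0.0927]
tool_rot: [[-0.002, 1.0, 0.002], [1.0, 0.002, -0.001], [-0.001, 0.002, -1.0]]
ft_force: [-0.5, -1.2, -0.5]
grip_width: 0.0265
gripper_force: 39.7
row shift [-0.0001 -0.0027  0.052 ] turn z 0.0005
```

```bash
python3 -m handwheel '[[[0,-0.002,0.006],[0,0,0]],[[0,-0.002,0.018],[0,0,0]],[[0,-0.002,0.028],[0,0,0]],[[0,-0.002,0.036],[0,0,0]],[[0,-0.002,0.044],[0,0,0]],[[0,-0.002,0.051],[0,0,0]],[[0,-0.002,0.051],[0,0,0]],[[0,-0.002,0.051],[0,0,0]]]'
```

```text
time_s: 23.7
position: [0.4835, -0.1022, 0.0668]
tool_rot: [[-0.001, 1.0, 0.001], [1.0, 0.001, -0.001], [-0.001, 0.001, -1.0]]
ft_force: [-4.2, 0.9, 13.4]
grip_width: 0.0268
gripper_force: 41.1
```

```bash
python3 -m handwheel '[[[0,0,0],[0,0,0]],[[0,0,0],[0,0,0]],[[0,0,0],[0,0,0]],[[0,0,-0.03],[0,0,0]],[[0,0,-0.1],[0,0,0]],[[0,0,-0.2],[0,0,0]],[[0,0,-0.3],[0,0,0]],[[0,0,-0.38],[0,0,0]],[[0,0,-0.38],[0,0,0]],[[0,0,-0.38],[0,0,0]]]' 1
python3 -c "
from h import *; from rig import *
p,d,P,o=rep('w15',[])
def chk(p,d,P,col,xy,t):
    Q=P[(mask(p,col)>0)&(d>0)&(abs(P[...,2]-.058)<.012)&(np.hypot(P[...,0]-xy[0],P[...,1]-xy[1])<.075)];A=np.c_[Q[:,:2]-Q[:,:2].mean(0),np.ones(len(Q))];print(t,col,len(Q),'plane',np.linalg.lstsq(A,Q[:,2],rcond=None)[0].round(4),rect(Q),disc(Q),Q[:,2].std().round(4))
chk(p,d,P,'orange',(.483,-.1035),'w')
c=camera_params('side');p,d=get_image('side');cv2.imwrite('pics/side1.png',p[:,:,::-1]);P=cloud(p,d,c)
for col,xy in [('orange',(.483,-.1035)),('blue',(.556,-.367)),('green',(.566,.3565))]: chk(p,d,P,col,xy,'side')
p,d=get_image('scene');cv2.imwrite('pics/scene1.png',p[:,:,::-1])
"
```

```text
time_s: 24.7
position: [0.4835, -0.1022, 0.2558]
tool_rot: [[-0.001, 1.0, 0.001], [1.0, 0.001, -0.0], [-0.0, 0.001, -1.0]]
ft_force: [0.4, -0.8, 0.2]
grip_width: 0.0851
gripper_force: 0.0
t 24.7 pos [ 0.4835 -0.1022  0.2558] toolx [-8.e-04  1.e+00 -3.e-04] yawY 0.04
w orange 1285 plane [-0.001  -0.0027  0.0578] [ 483.6 -103.1   97.6   94.4   74.9] [ 482.7 -102.8   49. ] 0.0008
side orange 429 plane [0.0081 0.0288 0.0585] [ 483.2 -107.2   95.6   93.3   86.9] [ 482.7 -107.3   49.2] 0.0024
side blue 1649 plane [0.012  0.0099 0.0584] [ 556.1 -368.4  103.3   77.3  -31.9] [ 556.4 -368.    63.8] 0.0022
side green 46 plane [0.0227 0.0823 0.0586] [599.4 355.   78.   20.6  80.8] [595.8 355.6  39.5] 0.0022
```

View pics/scene1.png

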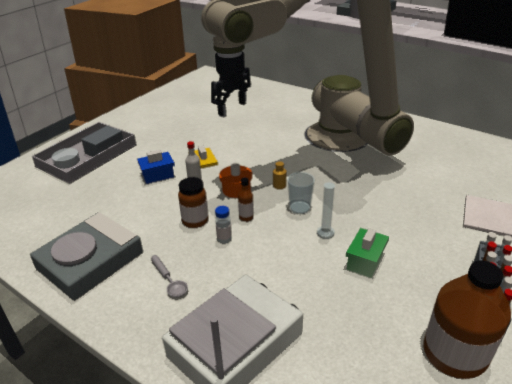

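The final scene view shows the blue lid on the blue box (156,165), the orange lid on the dish (236,180) and the green lid on the green box (368,247). The lid plates measured level at 58 mm, and the bystanders stand where they were.

```bash
python3 -c "
from rig import *; print(close_job())"
```

```text
the job is handed in; nothing more can be done
None
```

The green, blue and orange lids are each on their own container, measured level and fully down; the yellow lid and the other bystanders look undisturbed. I handed the job in at about 25 s of the 72 s, and no verdict came back.

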